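# Lift the retaining clip off a tube rotator's shaft

## Robot

A 6-joint arm with a two-finger parallel gripper is mounted at the origin on a cart in front of the work surface, level with it; the furniture and walls round the work are solid. World frame = base frame: x ahead of the robot, y to its left, z up, the work surface at z = 0. Lengths are in m, angles in degrees, forces in N, time in s.
With the tool pointing down it reaches from about 0.325 to 0.9 m from the base axis. Payload 6.1 kg.
Tool frame: the origin (TCP) lies on the centre line of the jaws, within the pads' length; the fingertips stand 22 mm ahead of it and the grasp point (between the pads) lies 3 mm ahead of it; z points along the fingers, y is the line along which they close (so a half turn about z gives the same grasp; the last joint's range is limited). The gripper opens to 87 mm and grips with 3 to 60 N. Pads are 19 mm wide; open, the fingers measure 117 mm over their backs; the gripper's body (75 mm by 190 mm) begins 51 mm behind the grasp point.
Start: joints at [-73.172, 12.628, 87.462, -0, 79.91, -7.225], TCP at [0.255, -0.571, 0.245] pointing down, gripper open.
Joint ranges: [-170.65, 170.65], [-52.31, 119.04], [5.05, 147.46], [-71.25, 251.25], [11.57, 151.72], [-153.62, 153.62]. Speed limits (degrees/s): [147.25, 147.25, 172.46, 180, 180, 180].

## Interface

Orientations are given as a 3x3 rotation matrix whose columns are the frame's x, y, z axes.
In Python, from bench import telemetry, viewer, job gives the robot as it stands. The module is installed in compiled form; this text tells all that it offers.
- The arm moves only by the tool send_rows, never from a script. Its argument "rows" is a list of rows, each a list of 6 numbers: the shift along the tool's x, y, z in mm, then the turn, a rotation vector about the tool's x, y, z in degrees. A call has exactly 8 rows; each row shifts and turns the commanded pose from where the row before left it, along the tool's axes as they then stand; what a row does not reach is not made up. A row lasts 1/8 s, in which the tool goes at most 62.5 mm and 10.7 degrees, less where a joint would pass 70% of its speed; a pose out of reach is approached as far as the arm can. A call with a gripper value outside its range is refused whole. "hand" is the closure, from -1 (fully open) to 1 (shut), set as the call begins (left out, the last holds). The fingers move at their own pace and stop on an object; the grip force is fixed at half the most. Time passes only in rows, so rows that do not move let the fingers close, or fill a call up. It gives the time, the measured TCP pose, the force, the opening and the grip force at its end, in the units of the state.
- telemetry.read_state(): the state, without advancing time (a new reading comes with each control period).
- viewer.read_camera(name): name is "side" or "top" or "wrist"; returns a dict with "pixels" (400x640x3 uint8, red, green, blue), "K" (3x3 intrinsics, pixels), "D" ([k1, k2, p1, p2, k3] as OpenCV has them; the pictures are not rectified), "eye" and "rotation" of the camera in the world. Camera axes: x right, y up, looking along -z (the intrinsics and any distortion apply to the point x, -y, -z); pixel columns grow to the right and rows downward; lengths in m; the calibration is good to about 2 mm. A picture is of the moment at which its call begins. There is no depth.
- job.hand_in(): hands the job in; it is judged then, once.
The state is a dict: "time_s": time; "q": joint angles; "qd": joint speeds; "joint_efforts": joint torques, N m; "position": TCP position; "tcp_rot": TCP orientation; "force": force on the tool from outside, world axes, zero at the start; "wrist_torque": the same for the moment, N m; "gripper_width": finger opening in m; "grip_force": force on a finger pad.
Only numpy, scipy, OpenCV 4.12 (cv2) and the standard library are available. Lean on these libraries where they do the work, as an engineer would, in place of code of your own. Each camera call takes 0.05 s, during which the arm holds its last target. There are 200 camera calls.

## Task

The rotor of the tube rotator has to come off for washing, and the brass-coloured spring clip at the front of its shaft holds it on. Slide the orange wedge along the top of the shaft, under the clip's bridge, until the clip spreads and rides up off the shaft - do not pull it off with the fingers. Leave the clip in the metal parts tray, off the wedge, and lay the wedge back on the bench; do not knock over the dropper bottle.

Things in the scene. Friction and masses are not known exactly. Their poses are not given: they have to be found in the camera images.
- rotator: tube rotator, fixed: white drive housing, 120 x 165 x 156 mm high, behind a white rotor disc of 160 mm diameter. Its level shaft, axis 95 mm above the bench, has its free end towards the rotator's -x (to the robot at yaw 0). Origin: on the bench under the middle of the clip's groove; x along the shaft to the housing. Disc from x = +75 mm; blue tube grips from +60 mm, 50 mm from the axis
- seat (a point): middle of the groove, on the shaft's axis; the clip's origin lies here while it is on the shaft. From here along the rotator's x: groove of 20 mm diameter from -7.5 to +7.5 mm (the clip sits in it), black hub sleeve of 24 mm diameter from +7.5 to +71 mm
- shaft_end (a point): middle of the shaft's free end face, on its axis. From here the steel end collar, 24 mm in diameter, its front edge bevelled 3 mm, runs 16.5 mm to the groove; the seat is 24 mm from here
- clip: brass-coloured spring clip, loose, 42 g, 13 mm wide along the shaft, 31 mm across, 36 mm high: an upside-down U astride the groove. Origin on the shaft's axis when seated, x along the shaft as the rotator's x, z up; feet 16 mm below. The lips of its sprung legs grip the shaft 8 mm below the axis: lifted 8 mm it spreads over the shaft and comes free; the wedge needs a push of about 10 to 15 N
- clip_bridge (a point): middle of the underside of the clip's flat bridge, 17 mm above the clip's origin, so about 5 mm above the top of collar and sleeve: the wedge goes in here, along the shaft. Clear width between the legs 15 mm. Bridge 2.4 mm thick. The freed clip hangs astride the blade; friction about 0.35, so it rides along on the level part of the blade and slips off when the tip is dipped 30 degrees or more
- wedge: orange nylon wedge, loose, about 60 g, lying flat on the bench, 180 mm long. Origin: middle of the handle, on its underside; x points to the tip, z up. Handle 85 mm long (x -45 to +40 mm), 18 mm wide, 24 mm high. Blade 8 mm wide, its flat underside level with the handle's; 17 mm high to x = 82 mm, from there its top slopes evenly to 2 mm high at the tip, x = 137 mm
- wedge_tip (a point): end of the blade, on its underside, 137 mm from the wedge's origin along its x
- tray: bare metal parts tray, loose, 0.5 kg, 130 x 170 mm (x, y) and 18 mm high, walls and floor 3 mm thick. Origin: centre of its underside
- dropper_bottle: brown dropper bottle with a black bulb, loose, 35 mm in diameter and 98 mm high; origin at the centre of its base

How it is judged (in metres and radians):
On the way, in this order (a step that is already met when the one before it is completed fails the run):
1. the wedge's tip has come right through under the bridge of the clip, between its legs, while the clip is still on the shaft (x of wedge_tip in the frame of clip above 0.008 m and z of wedge_tip in the frame of clip between 0 and 0.017 m and y of wedge_tip in the frame of clip between -0.01 and 0.01 m and distance between clip and seat below 0.008 m), for 0.1 s.
2. the clip is off the shaft (distance between clip and seat above 0.02 m), for 0.1 s.
At the end, for the whole second after the job is handed in: the clip lies at rest in the metal tray (its origin inside the tray's walls and less than 35 mm above the bench), not touching the wedge, and the wedge lies at rest on the bench, its origin less than 30 mm up (x of clip in the frame of tray between -0.062 and 0.062 m and y of clip in the frame of tray between -0.082 and 0.082 m and height (world z) of clip below 0.035 m and linear speed of each of clip, wedge below 0.03 m/s and contact force between clip and tray above 0.05 N and contact force between clip and wedge below 0.05 N and height (world z) of wedge below 0.03 m).
It fails at once if the fingers touch the clip while it is still on the shaft (contact force between the fingers and clip above 1 N and distance between clip and seat below 0.01 m).
It fails at once if the dropper bottle is knocked over (angle between dropper_bottle's own z axis and vertical above 0.6 rad).
It also fails if it takes over 64 s, if anything falls off the work surface, if the arm or the gripper's body presses on something with over 40 N, if the wrist force passes 120 N, or if a joint passes its speed limit or range.

## Working session

There is one attempt and no reset: what is moved stays moved. The work goes in short steps, Python scripts to look and compute and a tool call to move; the robot and the scene stay as the last step left them, time stands still between calls to the robot, and variables do not carry over. Pictures are saved under pics/ and viewed, at most 10 in all, crops included, and the job is handed in when it is done.

Besides the shell and the picture viewer there is one more tool, called after "Call:" by a JSON object that holds its "name" and its "arguments". send_rows: Moves the arm, as the interface text tells. Its arguments: {"type":"object","properties":{"rows":{"type":"array","items":{"type":"array","items":{"type":"number"}}},"hand":{"type":"number"}},"required":["rows"]}

```bash
mkdir -p pics
cat > h.py <<'E'
import numpy as np, cv2, json
from bench import telemetry, viewer, job
def snap(n,f):
    c=viewer.read_camera(n); cv2.imwrite(f'pics/{f}.png',c['pixels'][:,:,::-1])
    np.savez(f'pics/{f}.npz',**{k:np.array(c[k]) for k in('pixels','K','D','eye','rotation')}); return c
def load(f): return dict(np.load(f'pics/{f}.npz'))
def ray(c,uv):
    p=cv2.undistortPoints(np.array(uv,float).reshape(-1,1,2),np.array(c['K']),np.array(c['D'])).reshape(-1,2)
    d=np.c_[p[:,0],-p[:,1],-np.ones(len(p))]@np.array(c['rotation']).T
    return np.array(c['eye']),d
def onz(c,uv,z):
    e,d=ray(c,uv); z=np.broadcast_to(z,len(d)); return e+d*((z-e[2])/d[:,2])[:,None]
def proj(c,P):
    R=np.array(c['rotation']);q=(np.atleast_2d(P)-np.array(c['eye']))@R; q=q*[1,-1,-1]
    return cv2.projectPoints(q,np.zeros(3),np.zeros(3),np.array(c['K']),np.array(c['D']))[0].reshape(-1,2)
E
python3 - <<'E'
from h import *
for n in('side','top'):
    c=snap(n,n+'0');print(n,np.round(c['eye'],3),np.round(c['rotation'],3).tolist(),np.array(c['K'])[0,0],c['D'])
E
```

```text
side [0.094 0.812 0.601] [[-0.842, 0.257, -0.474], [-0.539, -0.401, 0.74], [-0.0, 0.879, 0.476]] 410.4616538644203 [0.00949896 0.         0.         0.         0.        ]
top [0.393 0.025 1.123] [[-0.075, 0.977, -0.202], [-0.997, -0.073, 0.016], [0.001, 0.202, 0.979]] 465.0406664295226 [0.00169488 0.         0.         0.         0.        ]
```

View pics/top0.png

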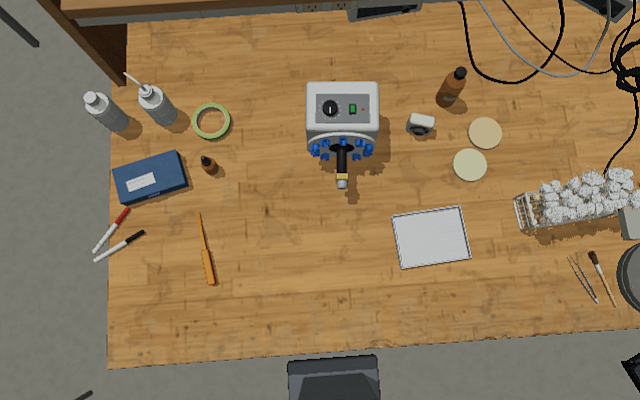

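View pics/side0.png

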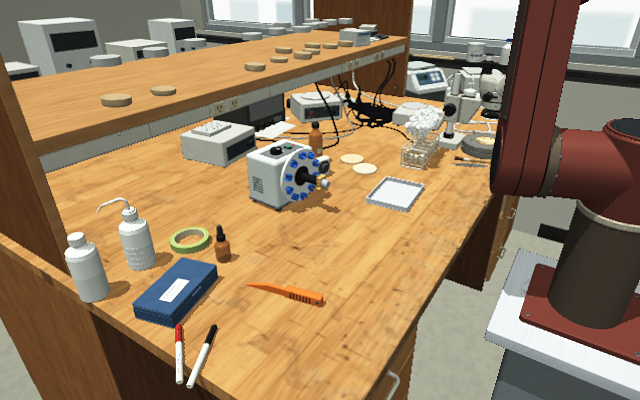

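The top view shows the wedge from its tip at (200,212) to its handle end at (211,285), with the tray centre near (431,237). The clip is near (342,178), the shaft end near (342,186), and the dropper bottle at (208,165). The side view agrees.

Run:
```python
from h import *
c=load('top0');im=c['pixels'];s=load('side0')
h=cv2.cvtColor(im,cv2.COLOR_RGB2HSV)
m=((h[...,1]>190)&(h[...,0]<22)&(h[...,2]>120)); m[:, :185]=0;m[:,230:]=0;m[:205]=0;m[295:]=0
n,l,st,_=cv2.connectedComponentsWithStats(m.astype(np.uint8));k=1+st[1:,4].argmax();print(st[k])
ys,xs=np.where(l==k)
P=onz(c,np.c_[xs,ys],0.012)[:,:2]
mu=P.mean(0);w,v=np.linalg.eigh(np.cov(P.T));a=v[:,1];a*=np.sign(a[0]);t=(P-mu)@a
print('wedge axis',a,np.degrees(np.arctan2(a[1],a[0])),'ends',t.min(),t.max(),'mu',mu)
nn=np.array([-a[1],a[0]])
for lo in np.arange(t.min(),t.max(),.015):
    q=((P-mu)@nn)[(t>=lo)&(t<lo+.015)];print(round(lo,3),np.round([q.min(),q.max(),q.mean()],4))
tr=onz(c,[(392,216),(461,206),(471,258),(402,269)],.018);print('tray',np.round(tr,3).tolist(),np.round(tr.mean(0),3))
print('bottle',onz(c,[(213,172)],0.0))
print('shaft pts z=.107',onz(c,[(342,178),(342,186),(341.5,150)],[.112,.107,.107]))
A=cv2.resize(im[130:195,305:380],None,fx=8,fy=8,interpolation=cv2.INTER_NEAREST)[:,:,::-1]
cv2.imwrite('pics/c1.png',A)
B=cv2.resize(s['pixels'][155:215,280:350],None,fx=8,fy=8,interpolation=cv2.INTER_NEAREST)[:,:,::-1]
cv2.imwrite('pics/c2.png',B)
```

```text
[206 249   9  36  50]
wedge axis [0.99372786 0.11182547] 6.42055654413328 ends -0.0359141584942267 0.048617509786838244 mu [0.48765183 0.28032281]
-0.036 [-0.0048  0.0104  0.0014]
-0.021 [-0.0041 -0.0018 -0.0029]
-0.006 [-0.0031 -0.0001 -0.0017]
0.009 [-0.0017  0.0007 -0.0005]
0.024 [-0.0007  0.0014  0.0004]
0.039 [0.0001 0.0038 0.0019]
tray [[0.581, -0.162, 0.018], [0.593, -0.331, 0.018], [0.467, -0.338, 0.018], [0.453, -0.172, 0.018]] [ 0.523 -0.25   0.018]
bottle [[0.72887645 0.27015011 0.        ]]
shaft pts z=.107 [[ 0.65981952 -0.04288057  0.112     ]
 [ 0.64260393 -0.04165767  0.107     ]
 [ 0.72716039 -0.04761141  0.107     ]]
```

View pics/c1.png

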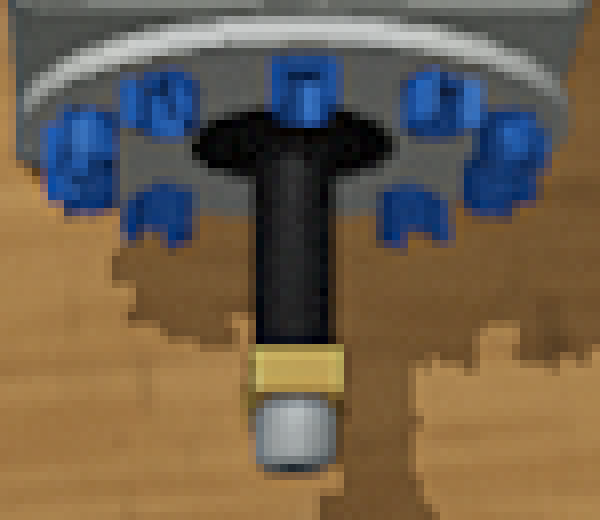

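View pics/c2.png

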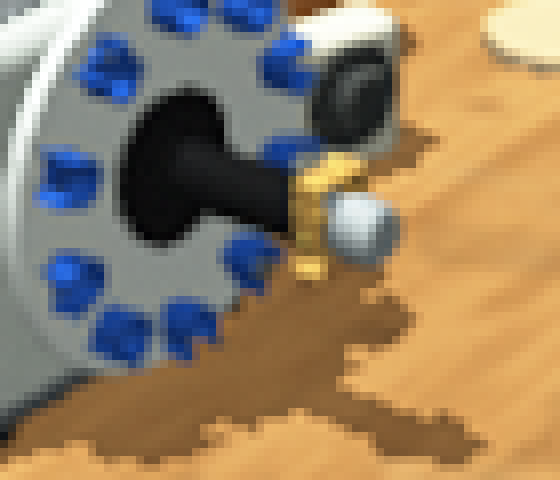

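The crops show the clip bridge at top-view pixels u 336.2–347.9, v 173–179. The end collar is centred at u≈342, with its front at v≈188.5. The side view confirms the clip is astride the shaft.

```bash
cat >> h.py <<'E'
from scipy.spatial.transform import Rotation as Ro
def Rdown(yaw,s=1,dip=0):
    "tool x along wedge dir (s=1) or opposite, z down; dip: tip down deg"
    x=np.array([np.cos(np.radians(yaw)),np.sin(np.radians(yaw)),0]);z=np.array([0,0,-1.])
    y=np.cross(z,x); R=np.c_[x,y,z]
    R=Ro.from_rotvec(-np.cross(x,-z)*-1*0+np.array([-x[1],x[0],0])*np.radians(dip)).as_matrix()@R
    return R@np.diag([s,s,1])
def plan(p,R,n,p0=None,R0=None):
    st=telemetry.read_state()
    p0=np.array(st['position']) if p0 is None else p0; R0=np.array(st['tcp_rot']) if R0 is None else R0
    rv=Ro.from_matrix(R0.T@R).as_rotvec()/n; dp=(np.array(p)-p0)/n*1000; rows=[]; Rc=R0
    for i in range(n):
        rows.append(np.r_[np.round(Rc.T@dp,1),np.round(np.degrees(rv),2)].tolist()); Rc=Rc@Ro.from_rotvec(rv).as_matrix()
    print(json.dumps(rows)); return rows
E
python3 - <<'E'
from h import *
st=telemetry.read_state();print(np.round(st['tcp_rot'],3).tolist(),st['gripper_width'],st['time_s'],np.round(st['q'],1))
c=load('top0');im=c['pixels']
h=cv2.cvtColor(im,cv2.COLOR_RGB2HSV); lab=cv2.cvtColor(im,cv2.COLOR_RGB2LAB).astype(int)
sub=lab[205:295,190:225]; bg=np.median(sub.reshape(-1,3),0);print('bg',bg,'w',lab[268,208],lab[230,203])
m=np.zeros(im.shape[:2],np.uint8); m[205:295,190:225]=(sub[...,2]-bg[2]>14)
n,l,s,_=cv2.connectedComponentsWithStats(m);k=1+s[1:,4].argmax();print(s[k])
ys,xs=np.where(l==k)
def f(z):
    P=onz(c,np.c_[xs,ys],z)[:,:2];return P
P=f(.012);mu=P.mean(0);a=np.linalg.eigh(np.cov(P.T))[1][:,1];a*=np.sign(a[0])
nn=np.array([-a[1],a[0]]);t=(P-mu)@a;print(mu,np.degrees(np.arctan2(a[1],a[0])),t.min(),t.max())
for lo in np.arange(t.min(),t.max(),.012):
    q=((P-mu)@nn)[(t>=lo)&(t<lo+.012)];print(round(lo,3),np.round([q.min(),q.max(),(q.min()+q.max())/2],4))
e=mu+a*t.min();print('rear',e,'origin guess',e+a*.045)
print('clip ctr top',onz(c,[(342.05,176.05)],.1144))
w=viewer.read_camera('wrist');T=np.array(st['tcp_rot'])
print('wristcam in tool',np.round(T.T@(np.array(w['eye'])-st['position']),3),np.round(T.T@np.array(w['rotation']),3).tolist(),np.array(w['K']).tolist())
plan((.50,-.05,.30),Rdown(0),16)
E
```

```text
[[0.913, 0.408, -0.001], [0.408, -0.913, 0.002], [0.0, -0.002, -1.0]] 0.08704984078975479 0.1 [-73.2  12.7  87.5  -0.   79.9  -7.2]
bg [146. 137. 162.] w [155 139 175] [ 59 139 148]
[197 213   5  23  49]
[0.59921442 0.30494834] 6.378522029049154 -0.029296931888289825 0.025957901927180307
-0.029 [-0.002   0.0013 -0.0003]
-0.017 [-0.0016  0.0021  0.0002]
-0.005 [-0.0032  0.0025 -0.0004]
0.007 [-0.0025  0.0026  0.0001]
0.019 [-0.0031  0.002  -0.0006]
rear [0.57009885 0.30169356] origin guess [0.61482028 0.30669289]
clip ctr top [[ 0.66368284 -0.04321057  0.1144    ]]
wristcam in tool [ 0.079 -0.    -0.14 ] [[0.001, 0.958, 0.286], [1.0, -0.002, 0.001], [0.001, 0.286, -0.958]] [[309.50652966357006, 0.0, 319.87325685112535], [0.0, 309.50652966357006, 198.48605866392026], [0.0, 0.0, 1.0]]
[[27.3, -23.4, -3.5, -0.01, 0.0, 1.5], [26.6, -24.2, -3.5, -0.01, 0.0, 1.5], [26.0, -24.8, -3.5, -0.01, 0.0, 1.5], [25.3, -25.5, -3.5, -0.01, 0.0, 1.5], [24.7, -26.2, -3.5, -0.01, 0.0, 1.5], [24.0, -26.8, -3.5, -0.01, 0.0, 1.5], [23.2, -27.4, -3.5, -0.01, 0.0, 1.5], [22.5, -28.0, -3.5, -0.01, 0.0, 1.5], [21.8, -28.6, -3.5, -0.01, 0.0, 1.5], [21.0, -29.2, -3.5, -0.01, 0.0, 1.5], [20.2, -29.7, -3.5, -0.01, 0.0, 1.5], [19.5, -30.2, -3.5, -0.01, 0.0, 1.5], [18.7, -30.7, -3.5, -0.01, 0.0, 1.5], [17.8, -31.2, -3.5, -0.01, 0.0, 1.5], [17.0, -31.7, -3.5, -0.01, 0.0, 1.5], [16.2, -32.1, -3.5, -0.01, 0.0, 1.5]]
```

Call:
{"name": "send_rows", "arguments": {"rows": [[30.7, -22, -2.2, 0, 0, 1.5], [30.1, -22.7, -2.2, 0, 0, 1.5], [29.5, -23.5, -2.2, 0, 0, 1.5], [28.9, -24.3, -2.2, 0, 0, 1.5], [28.2, -25, -2.2, 0, 0, 1.5], [27.6, -25.8, -2.2, 0, 0, 1.5], [26.9, -26.5, -2.2, 0, 0, 1.5], [26.2, -27.2, -2.2, 0, 0, 1.5]], "hand": -1}}

```text
time_s: 1.15
position: [0.4078, -0.309, 0.2619]
tcp_rot: [[0.978, 0.208, -0.0], [0.208, -0.978, 0.0], [-0.0, -0.0, -1.0]]
force: [0.1, -0.5, -0.4]
gripper_width: 0.0868
grip_force: 0.0
```

Call:
{"name": "send_rows", "arguments": {"rows": [[25.5, -27.8, -2.2, 0, 0, 1.5], [24.7, -28.5, -2.2, 0, 0, 1.5], [24, -29.1, -2.2, 0, 0, 1.5], [23.2, -29.8, -2.2, 0, 0, 1.5], [22.4, -30.4, -2.2, 0, 0, 1.5], [21.6, -31, -2.2, 0, 0, 1.5], [20.8, -31.5, -2.2, 0, 0, 1.5], [20, -32, -2.2, 0, 0, 1.5]]}}

```text
time_s: 2.15
position: [0.5605, -0.0486, 0.2795]
tcp_rot: [[1.0, 0.0, -0.0], [0.0, -1.0, 0.0], [-0.0, -0.0, -1.0]]
force: [0.5, -0.0, -0.2]
gripper_width: 0.0869
grip_force: 0.0
```

Run:
```python
from h import *
st=telemetry.read_state();print(np.round(st['tcp_rot'],4).tolist(),np.round(st['position'],4),st['time_s'])
c=snap('wrist','w1')
cv2.imwrite('pics/w1c.png',cv2.resize(c['pixels'][0:200,220:420],None,fx=3,fy=3,interpolation=cv2.INTER_CUBIC)[:,:,::-1])
print('pred clip',proj(c,[[.6637,-.0432,.1144]]))
plan((.50,.285,.26),Rdown(6.4),16)
```

```text
[[1.0, 0.0001, -0.0004], [0.0001, -1.0, 0.0001], [-0.0004, -0.0001, -1.0]] [ 0.5605 -0.0486  0.2795] 2.15
pred clip [[315.04237135  79.38279514]]
[[-3.9, -20.6, 1.3, -0.01, -0.01, -0.4], [-3.7, -20.7, 1.3, -0.01, -0.01, -0.4], [-3.6, -20.7, 1.3, -0.01, -0.01, -0.4], [-3.4, -20.7, 1.3, -0.01, -0.01, -0.4], [-3.3, -20.7, 1.3, -0.01, -0.01, -0.4], [-3.2, -20.7, 1.3, -0.01, -0.01, -0.4], [-3.0, -20.8, 1.3, -0.01, -0.01, -0.4], [-2.9, -20.8, 1.3, -0.01, -0.01, -0.4], [-2.7, -20.8, 1.3, -0.01, -0.01, -0.4], [-2.6, -20.8, 1.3, -0.01, -0.01, -0.4], [-2.4, -20.8, 1.3, -0.01, -0.01, -0.4], [-2.3, -20.9, 1.3, -0.01, -0.01, -0.4], [-2.1, -20.9, 1.3, -0.01, -0.01, -0.4], [-2.0, -20.9, 1.3, -0.01, -0.01, -0.4], [-1.9, -20.9, 1.2, -0.01, -0.01, -0.4], [-1.7, -20.9, 1.2, -0.01, -0.01, -0.4]]
```

View pics/w1c.png

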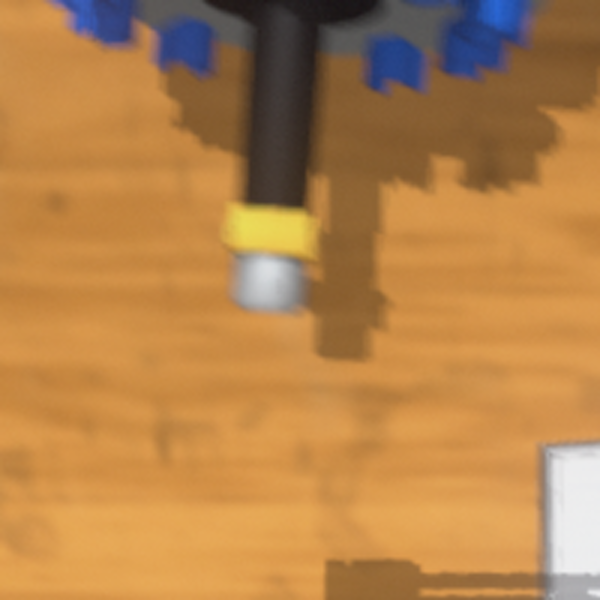

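The clip's bridge sits at about crop (228–318, 205–260), i.e. pixels u 296–326, v 68–87. The collar is below it and the sleeve above, leaning slightly to the right (negative yaw).

Call:
{"name": "send_rows", "arguments": {"rows": [[-7.5, -41.7, 2.4, 0, 0, -0.8], [-6.9, -41.8, 2.4, 0, 0, -0.8], [-6.4, -41.8, 2.4, 0, 0, -0.8], [-5.8, -41.9, 2.4, 0, 0, -0.8], [-5.2, -42, 2.4, 0, 0, -0.8], [-4.6, -42, 2.4, 0, 0, -0.8], [-4, -42, 2.4, 0, 0, -0.8], [-3.4, -42, 2.4, 0, 0, -0.8]]}}

```text
time_s: 3.2
position: [0.4992, 0.2841, 0.2602]
tcp_rot: [[0.994, 0.113, -0.0], [0.113, -0.994, -0.0], [-0.0, 0.0, -1.0]]
force: [0.0, -0.2, -1.0]
gripper_width: 0.087
grip_force: 0.0
```

Run:
```python
from h import *
c=load('w1');im=c['pixels'];lab=cv2.cvtColor(im,cv2.COLOR_RGB2LAB).astype(int);hsv=cv2.cvtColor(im,cv2.COLOR_RGB2HSV).astype(int)
# sleeve midline rows (dark)
g=im.sum(2);L=[]
for v in range(14,66,4):
    r=np.where(g[v,290:340]<200)[0]+290;L.append((v,(r.min()+r.max())/2,r.max()-r.min()+1))
print('sleeve',L)
m=np.zeros(im.shape[:2],np.uint8);m[60:95,285:335]=(hsv[60:95,285:335,0]>21)&(hsv[60:95,285:335,1]>150)&(hsv[60:95,285:335,2]>130)
ys,xs=np.where(m);print('clip',xs.min(),xs.max(),ys.min(),ys.max(),xs.mean(),ys.mean(),cv2.minAreaRect(np.c_[xs,ys].astype(np.float32)))
k=np.zeros(im.shape[:2],np.uint8);k[80:110,285:335]=(hsv[80:110,285:335,1]<70);ys2,xs2=np.where(k);print('collar',xs2.min(),xs2.max(),ys2.min(),ys2.max(),xs2.mean())
for v in (88,92,96,100):
    q=np.where(k[v])[0];print(v,q.min(),q.max()) if len(q) else 0
w=snap('wrist','w2');st=telemetry.read_state();print(st['position'],np.round(st['tcp_rot'],4).tolist())
im=w['pixels'];h=cv2.cvtColor(im,cv2.COLOR_RGB2HSV).astype(int)
A=np.median(h.reshape(-1,3),0);print('hsv med',A)
```

```text
sleeve [(14, np.float64(315.5), np.int64(26)), (18, np.float64(315.0), np.int64(25)), (22, np.float64(314.5), np.int64(24)), (26, np.float64(314.0), np.int64(25)), (30, np.float64(314.5), np.int64(24)), (34, np.float64(314.0), np.int64(23)), (38, np.float64(313.5), np.int64(24)), (42, np.float64(313.5), np.int64(24)), (46, np.float64(313.0), np.int64(23)), (50, np.float64(312.5), np.int64(24)), (54, np.float64(313.0), np.int64(21)), (58, np.float64(312.0), np.int64(19)), (62, np.float64(312.0), np.int64(19))]
clip 296 323 68 83 309.25 75.61111111111111 ((309.38531494140625, 75.49117279052734), (27.073863983154297, 14.265549659729004), 4.39870548248291)
collar 298 320 84 103 309.1522842639594
88 299 320
92 299 320
96 298 320
100 299 320
[0.49766552 0.28843018 0.25978599] [[0.9932, 0.116, -0.0017], [0.116, -0.9932, 0.0031], [-0.0014, -0.0033, -1.0]]
hsv med [ 16. 152. 151.]
```

View pics/w2.png

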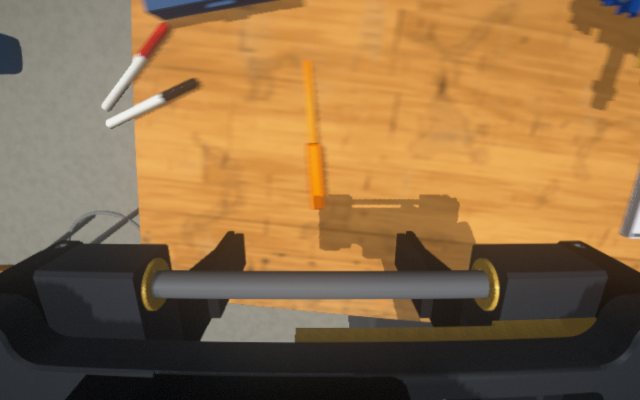

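The wedge is clearly visible: tip at (308,61), handle/blade step at about (313,143), and handle rear end at (319,207). The arm was still settling when this was taken, so I'll look again once it is still.

```bash
cat >> h.py <<'E'
def wedge(c,box):
    u0,v0,u1,v1=box;im=c['pixels'];h=cv2.cvtColor(im,cv2.COLOR_RGB2HSV).astype(int)
    m=np.zeros(im.shape[:2],np.uint8);s=h[v0:v1,u0:u1];m[v0:v1,u0:u1]=(s[...,1]>205)&(s[...,0]<20)&(s[...,2]>90)
    n,l,s,_=cv2.connectedComponentsWithStats(m);k=1+s[1:,4].argmax();ys,xs=np.where(l==k);return xs,ys
E
python3 - <<'E'
from h import *
w=snap('wrist','w3');st=telemetry.read_state();print(st['position'],st['time_s'],np.round(w['eye'],4))
for f in('w2','w3'):
    c=load(f);xs,ys=wedge(c,(285,40,345,225));print(len(xs),xs.min(),xs.max(),ys.min(),ys.max())
    mids=[]
    for v in range(ys.min(),ys.max()+1,6):
        q=xs[ys==v]
        if len(q): mids.append((v,(q.min()+q.max())/2,q.max()-q.min()+1))
    print(mids)
    u=lambda v:np.interp(v,[a[0] for a in mids],[a[1] for a in mids])
    tip=onz(c,[(u(ys.min())+.5,ys.min())],.001)[0];rear=onz(c,[(u(ys.max())+.5,ys.max()+1)],.024)[0]
    H=onz(c,[(u(v)+.5,v+.5) for v in (155,200)],.024);a=H[0]-H[1]
    print('tip',tip,'rear',rear,'len',np.linalg.norm((tip-rear)[:2]),'yaw tip-rear',np.degrees(np.arctan2(*(tip-rear)[1::-1])),'yaw handle',np.degrees(np.arctan2(a[1],a[0])))
    print('origin', rear+(tip-rear)*45/182)
E
```

```text
[0.49823627 0.28615889 0.25978353] 3.3 [0.5764 0.2977 0.3992]
926 308 324 113 208
[(113, np.float64(310.5), np.int64(2)), (119, np.float64(311.0), np.int64(1)), (125, np.float64(311.5), np.int64(2)), (131, np.float64(313.0), np.int64(3)), (137, np.float64(313.0), np.int64(3)), (143, np.float64(313.0), np.int64(7)), (149, np.float64(314.0), np.int64(13)), (155, np.float64(314.0), np.int64(13)), (161, np.float64(315.0), np.int64(13)), (167, np.float64(315.5), np.int64(14)), (173, np.float64(315.5), np.int64(14)), (179, np.float64(316.0), np.int64(13)), (185, np.float64(317.0), np.int64(13)), (191, np.float64(316.5), np.int64(14)), (197, np.float64(317.5), np.int64(12)), (203, np.float64(318.0), np.int64(13))]
tip [0.56842915 0.30398196 0.001     ] rear [0.45187021 0.28119352 0.024     ] len 0.11876573808718724 yaw tip-rear 11.06235618503025 yaw handle 11.032095044191909
origin [0.48068973 0.28682802 0.01831319]
1359 312 331 59 208
[(59, np.float64(316.0), np.int64(3)), (65, np.float64(315.0), np.int64(7)), (71, np.float64(315.5), np.int64(6)), (77, np.float64(315.5), np.int64(6)), (83,
[... 329 characters left out ...]
 np.int64(6)), (137, np.float64(320.0), np.int64(5)), (143, np.float64(320.5), np.int64(12)), (149, np.float64(320.5), np.int64(14)), (155, np.float64(321.0), np.int64(15)), (161, np.float64(321.5), np.int64(14)), (167, np.float64(321.5), np.int64(14)), (173, np.float64(322.5), np.int64(14)), (179, np.float64(322.5), np.int64(14)), (185, np.float64(323.5), np.int64(14)), (191, np.float64(323.5), np.int64(14)), (197, np.float64(324.0), np.int64(13)), (203, np.float64(324.5), np.int64(12))]
tip [0.62968556 0.3097955  0.001     ] rear [0.45110268 0.27793834 0.024     ] len 0.18140210841224516 yaw tip-rear 10.114525338715485 yaw handle 10.939245892202791
origin [0.49525778 0.28581511 0.01831319]
```

Call:
{"name": "send_rows", "arguments": {"rows": [[3, -0.1, 45, 0, 0, -1], [3, -0.1, 45, 0, 0, -1], [3, -0.1, 45, 0, 0, -1], [3, -0.1, 45, 0, 0, -0.8], [3, -0.1, 30, 0, 0, 0], [0, 0, 15, 0, 0, 0], [0, 0, 5, 0, 0, 0], [0, 0, 0, 0, 0, 0]]}}

```text
time_s: 4.3
position: [0.5152, 0.2857, 0.0314]
tcp_rot: [[0.984, 0.178, 0.001], [0.178, -0.984, 0.0], [0.001, -0.0, -1.0]]
force: [0.1, -0.6, -0.1]
gripper_width: 0.0869
grip_force: 0.0
```

Run:
```python
from h import *
st=telemetry.read_state();print(np.round(st['position'],4),np.round(st['tcp_rot'],4).tolist(),st['force'])
R=np.array(st['tcp_rot']);print('yaw',np.degrees(np.arctan2(R[1,0],R[0,0])),'d tool',R.T@(np.array([.513,.289,.0245])-st['position'])*1000)
```

```text
[0.5152 0.2857 0.0314] [[0.9841, 0.1779, 0.0012], [0.1779, -0.9841, 0.0004], [0.0012, -0.0002, -1.0]] [ 0.12559328 -0.56432211 -0.09790629]
yaw 10.245682305805866 d tool [-1.55918999 -3.59696153  6.9255464 ]
```

Call:
{"name": "send_rows", "arguments": {"rows": [[-0.8, -1.8, 4, 0, 0, 0], [-0.8, -1.8, 2.5, 0, 0, 0], [0, 0, 0.4, 0, 0, 0], [0, 0, 0, 0, 0, 0], [0, 0, 0, 0, 0, 0], [0, 0, 0, 0, 0, 0], [0, 0, 0, 0, 0, 0], [0, 0, 0, 0, 0, 0]], "hand": 1}}

```text
time_s: 5.3
position: [0.5123, 0.2889, 0.0237]
tcp_rot: [[0.984, 0.178, 0.0], [0.178, -0.984, 0.0], [0.0, -0.0, -1.0]]
force: [-0.7, 0.0, -0.1]
gripper_width: 0.0179
grip_force: 30.0
```

Run:
```python
from h import *
st=telemetry.read_state();print(np.round(st['position'],4),np.round(st['tcp_rot'],4).tolist(),st['force'],st['gripper_width'],st['grip_force'],st['time_s'])
```

```text
[0.5123 0.2889 0.0237] [[0.984, 0.1779, 0.0001], [0.1779, -0.984, 0.0], [0.0001, -0.0, -1.0]] [-0.71275855  0.00094046 -0.09773002] 0.017859465074201643 30.000036698766053 5.3
```

Call:
{"name": "send_rows", "arguments": {"rows": [[0, 0, -20, 0, 0, 0], [0, 0, -35, 0, 0, 2], [0, 0, -40, 0, 0, 2.4], [0, 0, -40, 0, 0, 2.4], [0, 0, -40, 0, 0, 2.4], [0, 0, -40, 0, 0, 2.4], [0, 0, -31, 0, 0, 2.4], [0, 0, -10, 0, 0, 0.2]]}}

```text
time_s: 6.3
position: [0.5133, 0.2894, 0.2837]
tcp_rot: [[0.998, -0.069, 0.005], [-0.069, -0.998, 0.002], [0.005, -0.003, -1.0]]
force: [0.5, -0.2, -1.7]
gripper_width: 0.0178
grip_force: 30.0
```

Call:
{"name": "send_rows", "arguments": {"rows": [[5, 45, 0, 0, 0, 0], [7, 60, 0, 0, 0, 0], [7, 60, 0, 0, 0, 0], [7, 60, 0, 0, 0, 0], [7, 50, 0, 0, 0, 0], [5, 30, 0, 0, 0, 0], [2, 16, 0, 0, 0, 0], [0, 0, 0, 0, 0, 0]]}}

```text
time_s: 7.3
position: [0.5298, -0.0344, 0.2791]
tcp_rot: [[0.998, -0.07, -0.001], [-0.07, -0.998, 0.001], [-0.001, -0.0, -1.0]]
force: [0.3, 0.6, -0.8]
gripper_width: 0.0175
grip_force: 30.0
```

Call:
{"name": "send_rows", "arguments": {"rows": [[0, 0, 0, 0, 0, 0], [0, 0, 0, 0, 0, 0], [0, 0, 0, 0, 0, 0], [0, 0, 0, 0, 0, 0], [0, 0, 0, 0, 0, 0], [0, 0, 0, 0, 0, 0], [0, 0, 0, 0, 0, 0], [0, 0, 0, 0, 0, 0]]}}

```text
time_s: 8.3
position: [0.5301, -0.0341, 0.2796]
tcp_rot: [[0.998, -0.069, -0.0], [-0.069, -0.998, 0.0], [-0.0, -0.0, -1.0]]
force: [-0.5, -0.1, -0.7]
gripper_width: 0.0178
grip_force: 30.0
```

Run:
```python
from h import *
st=telemetry.read_state();R=np.array(st['tcp_rot']);print(np.round(st['position'],4),np.round(R,4).tolist(),st['time_s'],np.round(st['qd'],2))
w=snap('wrist','w4');print(np.round(w['eye'],4));snap('top','t4')
A=cv2.resize(w['pixels'][0:200,220:420],None,fx=3,fy=3,interpolation=cv2.INTER_CUBIC)[:,:,::-1]
cv2.imwrite('pics/w4c.png',A)
tip=np.array(st['position'])+R@[.1198,0,.0237];print('pred tip',proj(w,tip),'pred clip',proj(w,[.6637,-.0432,.1144]))
```

```text
[ 0.5301 -0.0341  0.2796] [[0.9976, -0.069, -0.0], [-0.069, -0.9976, 0.0], [-0.0, -0.0, -1.0]] 8.3 [ 0.09 -0.14  0.01 -0.09  0.06 -0.11]
[ 0.6089 -0.0389  0.4192]
pred tip [[321.56932525  18.09404468]] pred clip [[320.75999842  43.73563561]]
```

View pics/w4c.png

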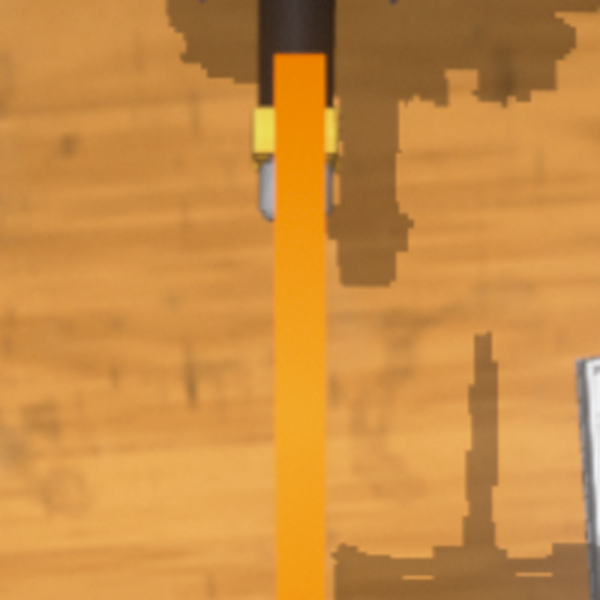

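The tip is at full-image pixel (319.8,17.7), against a prediction of (321.6,18.1). The clip is centred at (318.5,43.8), and the collar shows on both sides of the blade. The blade is parallel to the image and roughly over the shaft.

```bash
cat >> h.py <<'E'
def edges(row,thr=None):
    "subpixel extent of mask-like 1D signal > thr"
    i=np.where(row>thr)[0]; a,b=i.min(),i.max()
    L=a-(row[a]-thr)/(row[a]-row[a-1]); R=b+(row[b]-thr)/(row[b]-row[b+1]); return L+.5,R+.5
E
python3 - <<'E'
from h import *
st=telemetry.read_state();T=np.array(st['tcp_rot']);p=np.array(st['position'])
c=load('w4');im=c['pixels'].astype(float)
def tool(uv,z):return (onz(c,uv,z)-p)@T*1000
g=im.sum(2)
for v in (3,7,11,14):
    s=400-g[v]; s[:300]=-1;s[340:]=-1
    a,b=edges(s,200);print('sleeve',v,round(a,2),round(b,2),'mid tool',tool([((a+b)/2,v+.5)],.095).round(2))
y=im[...,0]+im[...,1]-2*im[...,2] # yellow/orange
for v in (37,40,43,46,49):
    print('row',v,[int(x) for x in im[v,300:340,0]-im[v,300:340,2]])
o=im[...,0]-im[...,2]
for v in (22,28,60,80,120,150):
    r=o[v].copy();print('blade',v,[int(x) for x in r[308:333]])
E
```

```text
sleeve 3 306.08 331.93 mid tool [[172.64  -1.82 184.61]]
sleeve 7 306.18 331.8 mid tool [[169.21  -1.83 184.61]]
sleeve 11 306.21 331.77 mid tool [[165.76  -1.83 184.61]]
sleeve 14 306.1 331.78 mid tool [[163.16  -1.87 184.61]]
row 37 [141, 142, 141, 137, 137, 145, 149, 151, 151, 151, 154, 180, 235, 238, 237, 238, 238, 237, 238, 238, 238, 237, 238, 237, 237, 238, 237, 237, 185, 162, 156, 145, 132, 107, 97, 95, 96, 97, 98, 96]
row 40 [142, 141, 142, 136, 135, 144, 148, 150, 150, 151, 152, 177, 232, 237, 238, 238, 238, 238, 238, 238, 238, 238, 238, 238, 238, 238, 238, 237, 183, 160, 156, 149, 129, 102, 96, 97, 98, 97, 97, 97]
row 43 [142, 141, 140, 132, 131, 143, 148, 150, 149, 149, 152, 177, 222, 238, 238, 238, 239, 238, 238, 238, 238, 238, 238, 238, 238, 238, 238, 234, 181, 159, 151, 150, 125, 96, 97, 97, 98, 98, 98, 96]
row 46 [140, 139, 138, 129, 130, 143, 151, 151, 153, 153, 156, 180, 224, 238, 238, 238, 238, 238, 238, 238, 238, 238, 239, 239, 238, 238, 238, 234, 186, 165, 155, 150, 123, 106, 99, 96, 97, 99, 96, 97]
row 49 [137, 138, 138, 131, 128, 143, 153, 154, 155, 155, 157, 18
[... 227 characters left out ...]
6, 236, 236, 231, 144, 57, 42, 71, 88]
blade 28 [36, 35, 57, 165, 234, 237, 237, 237, 237, 237, 237, 237, 236, 237, 237, 236, 237, 237, 237, 233, 145, 59, 44, 70, 88]
blade 60 [5, 4, 11, 94, 194, 238, 235, 234, 235, 234, 239, 239, 238, 230, 235, 240, 234, 239, 238, 213, 113, 41, 63, 122, 136]
blade 80 [144, 142, 147, 183, 215, 223, 225, 225, 218, 221, 220, 219, 224, 219, 223, 229, 227, 223, 226, 215, 177, 148, 137, 134, 113]
blade 120 [140, 136, 139, 169, 197, 205, 208, 208, 207, 209, 212, 209, 209, 210, 210, 207, 208, 211, 209, 202, 177, 152, 144, 142, 141]
blade 150 [148, 148, 150, 170, 194, 204, 204, 207, 206, 207, 204, 206, 204, 208, 207, 207, 206, 205, 207, 204, 175, 152, 147, 146, 149]
```

Call:
{"name": "send_rows", "arguments": {"rows": [[-13, -0.5, 0, 0, 0, 0], [-12, 0, 20, 0, 0, 0], [0, 0, 36, 0, 0, 0], [0, 0, 40, 0, 0, 0], [0, 0, 30, 0, 0, 0], [0, 0, 15, 0, 0, 0], [0, 0, 5, 0, 0, 0], [0, 0, 0, 0, 0, 0]]}}

```text
time_s: 9.4
position: [0.5057, -0.032, 0.1345]
tcp_rot: [[0.998, -0.069, 0.001], [-0.069, -0.998, -0.0], [0.001, 0.0, -1.0]]
force: [-0.3, -0.5, -0.7]
gripper_width: 0.0178
grip_force: 30.0
```

Call:
{"name": "send_rows", "arguments": {"rows": [[0, 0, 0, 0, 0, 0], [5, 0, 0, 0, 0, 0], [8, 0, 0, 0, 0, 0], [8, 0, 0, 0, 0, 0], [4, 0, 0, 0, 0, 0], [0, 0, 0, 0, 0, 0], [0, 0, 0, 0, 0, 0], [0, 0, 0, 0, 0, 0]]}}

```text
time_s: 10.4
position: [0.5299, -0.0335, 0.1336]
tcp_rot: [[0.998, -0.069, -0.0], [-0.069, -0.998, 0.0], [-0.0, -0.0, -1.0]]
force: [-0.0, 0.1, -1.3]
gripper_width: 0.0176
grip_force: 30.0
```

Run:
```python
from h import *
st=telemetry.read_state();R=np.array(st['tcp_rot']);print(np.round(st['position'],4),np.round(R,4).tolist(),st['time_s'],np.round(st['force'],2))
w=snap('wrist','w5');s=snap('side','s5');t=snap('top','t5')
f=lambda im,k:cv2.resize(im,None,fx=k,fy=k,interpolation=cv2.INTER_CUBIC)
A=f(w['pixels'][0:60,270:370],4);B=f(s['pixels'][160:210,290:350],6);C=f(t['pixels'][160:220,312:372],6)
o=np.zeros((600,780,3),np.uint8);o[:240,:400]=A;o[:360,405:405+360]=C[:360,:360];o[245:545,:360]=B
cv2.imwrite('pics/m5.png',o[:,:,::-1])
print('clip y-line pred',proj(w,np.array(st['position'])+R@[.120,0,.0237]))
```

```text
[ 0.5299 -0.0335  0.1336] [[0.9976, -0.0688, -0.0003], [-0.0688, -0.9976, 0.0], [-0.0003, -0.0, -1.0]] 10.4 [-0.01  0.06 -1.3 ]
clip y-line pred [[321.58019278  17.625554  ]]
```

View pics/m5.png

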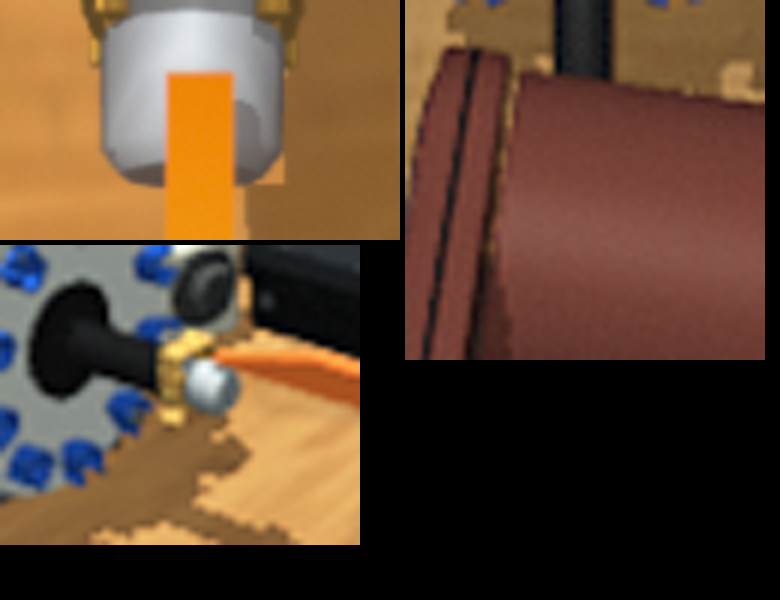

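The wrist view shows the blade centred at crop x=200 and the collar and clip legs centred near x≈192, so the blade is about 0.9 mm too far along tool +y. The tip is over the collar, just in front of the bridge; the side view agrees. In the top view the arm blocks the shaft. I'll shift, lower slightly and insert.

Call:
{"name": "send_rows", "arguments": {"rows": [[0, -0.9, 0, 0, 0, 0], [0, 0, 1.4, 0, 0, 0], [0, 0, 0, 0, 0, 0], [4, 0, 0, 0, 0, 0], [4, 0, 0, 0, 0, 0], [3, 0, 0, 0, 0, 0], [0, 0, 0, 0, 0, 0], [0, 0, 0, 0, 0, 0]]}}

```text
time_s: 11.55
position: [0.5411, -0.0334, 0.1321]
tcp_rot: [[0.998, -0.069, -0.0], [-0.069, -0.998, 0.0], [-0.0, -0.0, -1.0]]
force: [1.1, 0.1, -1.0]
gripper_width: 0.0175
grip_force: 30.0
```

Run:
```python
from h import *
st=telemetry.read_state();R=np.array(st['tcp_rot']);print(np.round(st['position'],4),np.round(R,4).tolist(),st['time_s'],np.round(st['force'],2))
w=snap('wrist','w6');s=snap('side','s6')
f=lambda im,k:cv2.resize(im,None,fx=k,fy=k,interpolation=cv2.INTER_CUBIC)
o=np.zeros((600,480,3),np.uint8);o[:240,:400]=f(w['pixels'][0:60,270:370],4);o[250:550,:480]=f(s['pixels'][165:202,295:355],8)[:300,:480][:296] if 0 else cv2.resize(s['pixels'][162:200,295:355],(480,300),interpolation=cv2.INTER_CUBIC)
cv2.imwrite('pics/m6.png',o[:,:,::-1])
```

```text
[ 0.5411 -0.0334  0.1321] [[0.9976, -0.0688, -0.0002], [-0.0688, -0.9976, 0.0001], [-0.0002, -0.0001, -1.0]] 11.55 [ 1.11  0.08 -0.97]
```

View pics/m6.png

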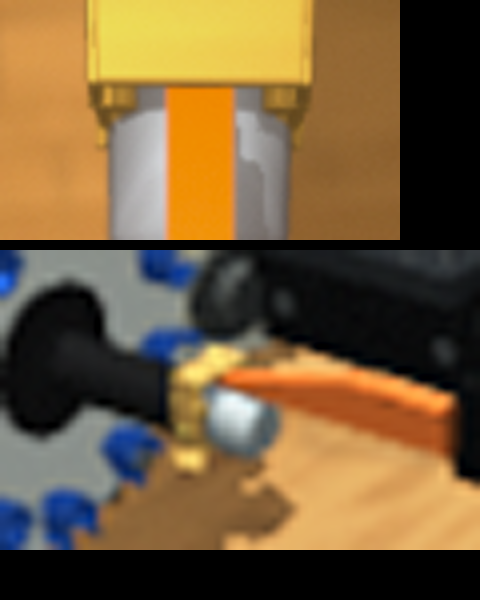

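The tip is under the bridge, with the blade (crop 166–234) centred between the legs. The side view agrees and there is no contact force. Pushing on.

Call:
{"name": "send_rows", "arguments": {"rows": [[2, 0, 1, 0, 0, 0], [3, 0, 0, 0, 0, 0], [4, 0, 0, 0, 0, 0], [4, 0, 0, 0, 0, 0], [4, 0, 0, 0, 0, 0], [4, 0, 0, 0, 0, 0], [4, 0, 0, 0, 0, 0], [0, 0, 0, 0, 0, 0]]}}

```text
time_s: 12.65
position: [0.5635, -0.0347, 0.1303]
tcp_rot: [[0.998, -0.069, -0.007], [-0.069, -0.998, 0.001], [-0.007, -0.0, -1.0]]
force: [-12.5, 1.5, 4.6]
gripper_width: 0.0178
grip_force: 30.0
```

Call:
{"name": "send_rows", "arguments": {"rows": [[4, 0, 0, 0, 0, 0], [5, 0, 0, 0, 0, 0], [5, 0, 0, 0, 0, 0], [5, 0, 0, 0, 0, 0], [5, 0, 0, 0, 0, 0], [5, 0, 0, 0, 0, 0], [5, 0, 0, 0, 0, 0], [0, 0, 0, 0, 0, 0]]}}

```text
time_s: 13.65
position: [0.6016, -0.0377, 0.1321]
tcp_rot: [[0.998, -0.069, 0.003], [-0.069, -0.998, -0.0], [0.003, 0.0, -1.0]]
force: [0.4, -0.2, 0.8]
gripper_width: 0.0178
grip_force: 30.0
```

Run:
```python
from h import *
st=telemetry.read_state();R=np.array(st['tcp_rot']);print(np.round(st['position'],4),np.round(R,4).tolist(),st['time_s'],np.round(st['force'],2))
w=snap('wrist','w7');s=snap('side','s7')
f=lambda im,k:cv2.resize(im,None,fx=k,fy=k,interpolation=cv2.INTER_CUBIC)
o=np.zeros((580,500,3),np.uint8);o[:270,:360]=f(w['pixels'][0:90,260:380],3);o[275:575,:480]=cv2.resize(s['pixels'][155:193,285:345],(480,300),interpolation=cv2.INTER_CUBIC)
cv2.imwrite('pics/m7.png',o[:,:,::-1])
```

```text
[ 0.6016 -0.0377  0.1321] [[0.9976, -0.0689, 0.003], [-0.0689, -0.9976, -0.0005], [0.003, 0.0003, -1.0]] 13.65 [ 0.4  -0.2   0.76]
```

View pics/m7.png

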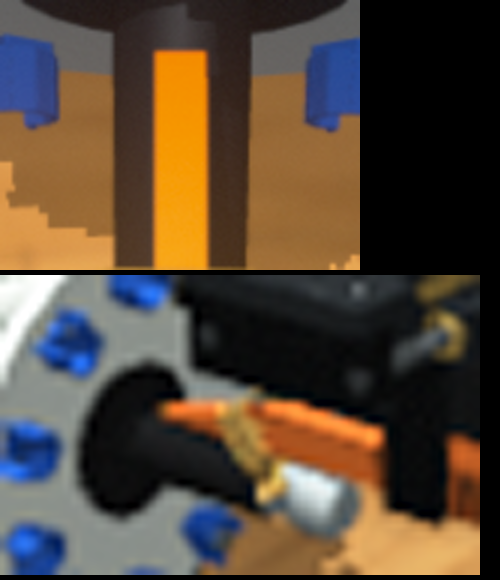

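The clip is astride the blade, tilted with its feet toward the free end, and the push force has dropped to zero, so it has spread off the groove. The tip is at about +58 mm, still short of the hub flange. I'll lift with the tip pitched up slightly so the clip cannot slide down the ramp.

Call:
{"name": "send_rows", "arguments": {"rows": [[0, 0, -1, 0, 1, 0], [0, 0, -2, 0, 1.5, 0], [0, 0, -3, 0, 1.5, 0], [0, 0, -3, 0, 2, 0], [0, 0, -4, 0, 2, 0], [0, 0, -4, 0, 2, 0], [0, 0, -4, 0, 0, 0], [0, 0, -3, 0, 0, 0]]}}

```text
time_s: 14.75
position: [0.5976, -0.0374, 0.1557]
tcp_rot: [[0.982, -0.069, 0.174], [-0.068, -0.998, -0.012], [0.174, 0.0, -0.985]]
force: [1.0, 1.1, -1.4]
gripper_width: 0.0179
grip_force: 30.0
```

Run:
```python
from h import *
st=telemetry.read_state();R=np.array(st['tcp_rot']);print(np.round(st['position'],4),np.round(R,3).tolist(),st['time_s'],np.round(st['force'],2))
w=snap('wrist','w8');s=snap('side','s8')
f=lambda im,k:cv2.resize(im,None,fx=k,fy=k,interpolation=cv2.INTER_CUBIC)
o=np.zeros((580,500,3),np.uint8);o[:270,:360]=f(w['pixels'][0:90,260:380],3);o[275:575,:480]=cv2.resize(s['pixels'][145:183,285:345],(480,300),interpolation=cv2.INTER_CUBIC)
cv2.imwrite('pics/m8.png',o[:,:,::-1])
```

```text
[ 0.5976 -0.0374  0.1557] [[0.982, -0.069, 0.174], [-0.068, -0.998, -0.012], [0.174, 0.0, -0.985]] 14.75 [ 1.01  1.1  -1.44]
```

View pics/m8.png

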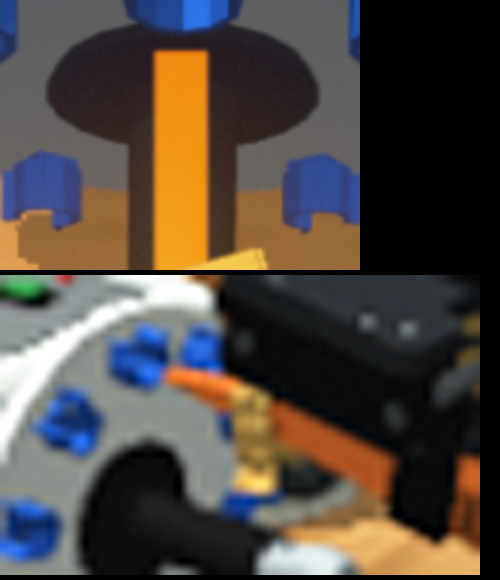

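The clip is now off the shaft and hangs upright astride the blade, at side crop (255,435). The tip is close to the top blue grip, so I'll back straight out before going higher.

```bash
python3 - <<'E'
from h import *
st=telemetry.read_state();R=np.array(st['tcp_rot'])
for d in [(-3,.2,0),(-6,.4,1),(-10,.7,4),(-13,.9,7),(-15,1,9),(-14,1,9),(-10,.7,7),(-5,.3,4)]: print(np.round(R.T@np.array(d),1).tolist())
E
cat >> h.py <<'E'
def tp(tip,yaw,dip,gx=.12):
    R=Rdown(yaw,1,dip); return np.array(tip)-R@[gx,0,.0237],R
E
```

```text
[-3.0, 0.0, -0.5]
[-5.7, 0.0, -2.0]
[-9.2, -0.0, -5.7]
[-11.6, -0.0, -9.2]
[-13.2, 0.0, -11.5]
[-12.2, -0.0, -11.3]
[-8.6, -0.0, -8.6]
[-4.2, 0.0, -4.8]
```

Call:
{"name": "send_rows", "arguments": {"rows": [[-3, 0, -0.5, 0, 0, 0], [-5.7, 0, -2, 0, 0, 0], [-9.2, 0, -5.7, 0, 0, 0], [-11.6, 0, -9.2, 0, 0, 0], [-13.2, 0, -11.5, 0, 0, 0], [-12.2, 0, -11.3, 0, 0, 0], [-8.6, 0, -8.6, 0, 0, 0], [-4.2, 0, -4.8, 0, 0, 0]]}}

```text
time_s: 15.85
position: [0.5213, -0.0321, 0.1967]
tcp_rot: [[0.982, -0.069, 0.174], [-0.068, -0.998, -0.012], [0.174, 0.0, -0.985]]
force: [0.9, -0.1, -1.6]
gripper_width: 0.0179
grip_force: 30.0
```

Run:
```python
from h import *
print(telemetry.read_state()['position'])
p,R=tp((.523,-.25,.06),90,-10);print(p)
plan((p[0],p[1],.2),R,20)
```

```text
[ 0.52126079 -0.03205292  0.19672561]
[ 0.523      -0.37229239  0.06250216]
[[1.3, 17.0, 0.1, 0.82, -0.0, -4.63], [-0.1, 17.0, -0.2, 0.82, -0.0, -4.63], [-1.5, 16.9, -0.4, 0.82, -0.0, -4.63], [-2.8, 16.8, -0.7, 0.82, -0.0, -4.63], [-4.2, 16.5, -0.9, 0.82, -0.0, -4.63], [-5.5, 16.1, -1.1, 0.82, -0.0, -4.63], [-6.8, 15.5, -1.4, 0.82, -0.0, -4.63], [-8.0, 14.9, -1.6, 0.82, -0.0, -4.63], [-9.2, 14.2, -1.8, 0.82, -0.0, -4.63], [-10.3, 13.4, -2.0, 0.82, -0.0, -4.63], [-11.3, 12.5, -2.2, 0.82, -0.0, -4.63], [-12.3, 11.5, -2.3, 0.82, -0.0, -4.63], [-13.2, 10.4, -2.5, 0.82, -0.0, -4.63], [-14.0, 9.3, -2.6, 0.82, -0.0, -4.63], [-14.7, 8.1, -2.8, 0.82, -0.0, -4.63], [-15.3, 6.9, -2.9, 0.82, -0.0, -4.63], [-15.8, 5.6, -3.0, 0.82, -0.0, -4.63], [-16.2, 4.2, -3.0, 0.82, -0.0, -4.63], [-16.5, 2.9, -3.1, 0.82, -0.0, -4.63], [-16.7, 1.5, -3.1, 0.82, -0.0, -4.63]]
```

Call:
{"name": "send_rows", "arguments": {"rows": [[1.3, 17, 0.1, 0.82, 0, -4.63], [-0.1, 17, -0.2, 0.82, 0, -4.63], [-1.5, 16.9, -0.4, 0.82, 0, -4.63], [-2.8, 16.8, -0.7, 0.82, 0, -4.63], [-4.2, 16.5, -0.9, 0.82, 0, -4.63], [-5.5, 16.1, -1.1, 0.82, 0, -4.63], [-6.8, 15.5, -1.4, 0.82, 0, -4.63], [-8, 14.9, -1.6, 0.82, 0, -4.63]]}}

```text
time_s: 16.85
position: [0.5224, -0.1689, 0.1973]
tcp_rot: [[0.818, 0.557, 0.144], [0.548, -0.831, 0.097], [0.174, -0.0, -0.985]]
force: [0.5, -0.1, -1.1]
gripper_width: 0.0177
grip_force: 30.0
```

Call:
{"name": "send_rows", "arguments": {"rows": [[-9.2, 14.2, -1.8, 0.82, 0, -4.63], [-10.3, 13.4, -2, 0.82, 0, -4.63], [-11.3, 12.5, -2.2, 0.82, 0, -4.63], [-12.3, 11.5, -2.3, 0.82, 0, -4.63], [-13.2, 10.4, -2.5, 0.82, 0, -4.63], [-14, 9.3, -2.6, 0.82, 0, -4.63], [-14.7, 8.1, -2.8, 0.82, 0, -4.63], [-15.3, 6.9, -2.9, 0.82, 0, -4.63]]}}

```text
time_s: 17.85
position: [0.5232, -0.305, 0.1985]
tcp_rot: [[0.314, 0.948, 0.055], [0.933, -0.318, 0.165], [0.174, -0.001, -0.985]]
force: [1.3, 0.4, -1.5]
gripper_width: 0.0175
grip_force: 30.0
```

Call:
{"name": "send_rows", "arguments": {"rows": [[-15.8, 5.6, -3, 0.82, 0, -4.63], [-16.2, 4.2, -3, 0.82, 0, -4.63], [-16.5, 2.9, -3.1, 0.82, 0, -4.63], [-16.7, 1.5, -3.1, 0.82, 0, -4.63], [0, 0, 0, 0, 0, 0], [0, 0, 0, 0, 0, 0], [0, 0, 0, 0, 0, 0], [0, 0, 0, 0, 0, 0]]}}

```text
time_s: 18.85
position: [0.5238, -0.3719, 0.1995]
tcp_rot: [[-0.002, 1.0, -0.001], [0.985, 0.002, 0.174], [0.174, -0.001, -0.985]]
force: [-0.6, 0.0, -1.6]
gripper_width: 0.0179
grip_force: 30.0
```

Run:
```python
from h import *
st=telemetry.read_state();R0=np.array(st['tcp_rot']);p0=np.array(st['position']);print(p0.round(4),R0.round(3).tolist(),st['force'],st['time_s'])
w=snap('wrist','w9')
o=w['pixels'];h=cv2.cvtColor(o,cv2.COLOR_RGB2HSV).astype(int)
print('tip uv',proj(w,p0+R0@[.12,0,.0237]))
m=(h[...,0]>22)&(h[...,0]<32)&(h[...,1]>150);m[240:]=0;ys,xs=np.where(m);print('yellow',len(xs),np.median(xs),np.median(ys)) if len(xs) else 0
wh=(h[...,1]<40)&(h[...,2]>150);wh[240:]=0;q=np.argwhere(wh);print(len(q),q.min(0),q.max(0))
p,R=tp((.523,-.25,.06),90,-10);plan(p,R,8)
cv2.imwrite('pics/w9c.png',o[:,:,::-1])
```

```text
[ 0.5238 -0.3719  0.1995] [[-0.002, 1.0, -0.001], [0.985, 0.002, 0.174], [0.174, -0.001, -0.985]] [-0.57897003  0.03157514 -1.57426763] 18.85
tip uv [[319.22102106  18.25690294]]
yellow 7 302.0 103.0
15979 [  9 255] [180 631]
[[-3.0, -0.1, 16.9, -0.01, -0.0, 0.01], [-3.0, -0.1, 16.9, -0.01, -0.0, 0.01], [-3.0, -0.1, 16.9, -0.01, -0.0, 0.01], [-3.0, -0.1, 16.9, -0.01, -0.0, 0.01], [-3.0, -0.1, 16.9, -0.01, -0.0, 0.01], [-3.0, -0.1, 16.9, -0.01, -0.0, 0.01], [-3.0, -0.1, 16.9, -0.01, -0.0, 0.01], [-3.0, -0.1, 16.9, -0.01, -0.0, 0.01]]
```

View pics/w9c.png

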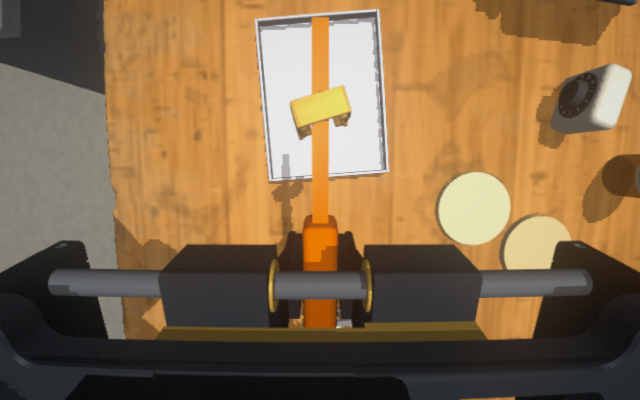

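This view shows the clip at (320,105), hanging astride the blade and yawed a little, directly above the tray, whose corners are at (257,18), (378,10), (388,170) and (270,181). I have now viewed 12 images, which is over the limit of 10. I'll view no more and check the rest numerically.

Call:
{"name": "send_rows", "arguments": {"rows": [[-1.8, 0, 10, 0, 0, 0], [-3.2, 0, 18, 0, 0, 0], [-4.2, 0, 24, 0, 0, 0], [-4.6, 0, 26, 0, 0, 0], [-4.2, 0, 24, 0, 0, 0], [-3.2, 0, 18, 0, 0, 0], [-1.8, 0, 10, 0, 0, 0], [-0.9, 0, 5, 0, 0, 0]]}}

```text
time_s: 19.9
position: [0.5235, -0.3723, 0.0616]
tcp_rot: [[-0.001, 1.0, -0.001], [0.985, 0.002, 0.175], [0.175, -0.001, -0.985]]
force: [-0.4, 0.3, -0.3]
gripper_width: 0.018
grip_force: 30.0
```

Run:
```python
from h import *
c=load('w9');q=onz(c,[(257,18),(378,10),(388,170),(270,181)],.018);print('tray',q.round(3).tolist(),q.mean(0))
st=telemetry.read_state();R0=np.array(st['tcp_rot']);p0=np.array(st['position']);print(p0.round(4),R0.round(3).tolist(),st['force'],st['time_s'])
pc,Rc=p0,R0; tip0=p0+R0@[.12,0,.0237];print('tip',tip0)
n=9;rows=[]
for i in range(1,n+1):
    a=i/n; p,R=tp(tip0+a*(np.array([.523,-.25,.032])-tip0),90,-10+45*a)
    rows.append(np.r_[np.round(Rc.T@(p-pc)*1000,1),np.round(np.degrees(Ro.from_matrix(Rc.T@R).as_rotvec()),2)].tolist());pc,Rc=p,R
print(json.dumps(rows))
```

```text
tray [[0.458, -0.169, 0.018], [0.583, -0.16, 0.018], [0.597, -0.325, 0.018], [0.47, -0.337, 0.018]] [ 0.52713152 -0.24791795  0.018     ]
[ 0.5235 -0.3723  0.0616] [[-0.001, 1.0, -0.001], [0.985, 0.002, 0.175], [0.175, -0.001, -0.985]] [-0.41709366  0.25201473 -0.2551768 ] 19.9
tip [ 0.52334898 -0.24999059  0.05925217]
[[2.0, -0.2, -7.5, -0.07, -5.07, 0.08], [2.3, -0.0, -7.4, -0.0, -5.0, -0.0], [2.5, -0.0, -7.3, -0.0, -5.0, 0.0], [2.8, -0.0, -7.4, 0.0, -5.0, -0.0], [3.0, -0.0, -7.4, -0.0, -5.0, 0.0], [3.3, -0.0, -7.4, 0.0, -5.0, -0.0], [3.6, -0.0, -7.5, -0.0, -5.0, 0.0], [3.8, -0.0, -7.6, 0.0, -5.0, 0.0], [4.0, -0.0, -7.7, -0.0, -5.0, -0.0]]
```

Call:
{"name": "send_rows", "arguments": {"rows": [[2, 0, -7.5, 0, -5, 0], [2.3, 0, -7.4, 0, -5, 0], [2.5, 0, -7.3, 0, -5, 0], [2.8, 0, -7.4, 0, -5, 0], [3, 0, -7.4, 0, -5, 0], [3.3, 0, -7.4, 0, -5, 0], [3.6, 0, -7.5, 0, -5, 0], [3.8, 0, -7.6, 0, -5, 0]]}}

```text
time_s: 20.9
position: [0.5245, -0.3424, 0.1181]
tcp_rot: [[-0.0, 1.0, 0.003], [0.864, 0.001, -0.503], [-0.503, 0.002, -0.864]]
force: [-0.6, 0.4, 0.2]
gripper_width: 0.0178
grip_force: 30.0
```

Call:
{"name": "send_rows", "arguments": {"rows": [[4, 0, -7.7, 0, -5, 0], [0, 0, 0, 0, 0, 0], [0, 0, 0, 0, 0, 0], [0, 0, 0, 0, 0, 0], [0, 0, 0, 0, 0, 0], [0, 0, 0, 0, 0, 0], [0, 0, 0, 0, 0, 0], [0, 0, 0, 0, 0, 0]]}}

```text
time_s: 21.9
position: [0.5236, -0.3349, 0.1207]
tcp_rot: [[-0.002, 1.0, 0.0], [0.82, 0.002, -0.573], [-0.573, -0.001, -0.82]]
force: [0.6, -0.8, -0.3]
gripper_width: 0.0178
grip_force: 30.0
```

```bash
cat >> h.py <<'E'
def yellow(c,box):
    u0,v0,u1,v1=box;h=cv2.cvtColor(c['pixels'],cv2.COLOR_RGB2HSV).astype(int)[v0:v1,u0:u1]
    m=((h[...,0]>=19)&(h[...,0]<34)&(h[...,1]>110)&(h[...,2]>90)).astype(np.uint8)
    n,l,s,ce=cv2.connectedComponentsWithStats(m)
    return [(s[i].tolist(),(ce[i]+[u0,v0]).round(1).tolist()) for i in range(1,n) if s[i,4]>8]
E
python3 - <<'E'
from h import *
st=telemetry.read_state();R0=np.array(st['tcp_rot']);p0=np.array(st['position']);print(p0.round(4),R0.round(3).tolist(),st['force'],st['time_s'])
w=snap('wrist','w10');t=snap('top','t10');s=snap('side','s10')
T=[[.458,-.169,.018],[.583,-.16,.018],[.597,-.325,.018],[.47,-.337,.018]]
tip=p0+R0@[.12,0,.0237]
for n,c in(('w',w),('t',t),('s',s)):
    q=proj(c,T);b=[max(0,int(q[:,0].min())),max(0,int(q[:,1].min())),min(640,int(q[:,0].max())),min(400,int(q[:,1].max()))]
    print(n,b,'tip',proj(c,tip).round(0));
    if b[2]>b[0] and b[3]>b[1]:
        for y in yellow(c,b): print(y, onz(c,[y[1]],.01).round(3))
E
```

```text
[ 0.5236 -0.3349  0.1207] [[-0.002, 1.0, 0.0], [0.82, 0.002, -0.573], [-0.573, -0.001, -0.82]] [ 0.64704546 -0.75909446 -0.29005973] 21.9
w [132, 0, 496, 138] tip [[319.  19.]]
t [391, 204, 470, 266] tip [[433. 236.]]
s [365, 175, 423, 206] tip [[397. 186.]]
([40, 0, 17, 4, 48], [412.3, 176.4]) [[ 0.526 -0.386  0.01 ]]
([3, 3, 11, 7, 34], [373.0, 180.6]) [[ 0.622 -0.287  0.01 ]]
([5, 7, 9, 8, 14], [373.0, 185.9]) [[ 0.605 -0.252  0.01 ]]
([24, 19, 11, 8, 41], [393.5, 197.8]) [[ 0.516 -0.214  0.01 ]]
```

Call:
{"name": "send_rows", "arguments": {"rows": [[-4, 0, 0, 0, 0, 0], [-8, 0, 0, 0, 0, 0], [-12, 0, 0, 0, 0, 0], [-14, 0, 0, 0, 0, 0], [-14, 0, 0, 0, 0, 0], [-14, 0, -2, 0, 0, 0], [-10, 0, -4, 0, 0, 0], [-4, 0, -2, 0, 0, 0]]}}

```text
time_s: 23.05
position: [0.524, -0.3965, 0.1743]
tcp_rot: [[-0.001, 1.0, 0.001], [0.819, 0.001, -0.573], [-0.573, 0.0, -0.819]]
force: [-0.4, -0.3, -1.4]
gripper_width: 0.0177
grip_force: 30.0
```

Run:
```python
from h import *
st=telemetry.read_state();R0=np.array(st['tcp_rot']);p0=np.array(st['position']);print(p0.round(4),st['force'],st['time_s'])
w=snap('wrist','w11');t=snap('top','t11');s=snap('side','s11')
T=[[.458,-.169,.018],[.583,-.16,.018],[.597,-.325,.018],[.47,-.337,.018]]
for n,c in(('w',w),('t',t),('s',s)):
    q=proj(c,T);b=[max(0,int(q[:,0].min())),max(0,int(q[:,1].min())),min(640,int(q[:,0].max())),min(400,int(q[:,1].max()))]
    print(n,b,'tip',proj(c,p0+R0@[.12,0,.0237]).round(0))
    if b[2]>b[0] and b[3]>b[1]:
        for y in yellow(c,b): print(y, onz(c,[y[1]],.01).round(3))
```

```text
[ 0.524  -0.3965  0.1743] [-0.40515017 -0.27605192 -1.42818666] 23.05
w [185, 0, 430, 18] tip [[319.  19.]]
t [391, 204, 470, 266] tip [[466. 231.]]
s [365, 175, 423, 206] tip [[406. 163.]]
([3, 2, 11, 8, 28], [373.5, 180.3]) [[ 0.622 -0.29   0.01 ]]
([42, 3, 8, 4, 12], [410.5, 179.4]) [[ 0.522 -0.361  0.01 ]]
([24, 19, 11, 8, 39], [393.4, 197.7]) [[ 0.517 -0.215  0.01 ]]
([50, 25, 8, 6, 37], [419.0, 203.0]) [[ 0.439 -0.225  0.01 ]]
```

Run:
```python
from h import *
plan((.43,.02,.15),Rdown(90,1,0),14)
```

```text
[[25.3, -6.6, -15.7, -0.0, 2.5, 0.01], [26.0, -6.7, -14.5, -0.0, 2.5, 0.01], [26.6, -6.7, -13.4, -0.0, 2.5, 0.01], [27.1, -6.7, -12.2, -0.0, 2.5, 0.01], [27.6, -6.7, -11.0, -0.0, 2.5, 0.01], [28.1, -6.7, -9.8, -0.0, 2.5, 0.01], [28.5, -6.7, -8.6, -0.0, 2.5, 0.01], [28.8, -6.7, -7.3, -0.0, 2.5, 0.01], [29.1, -6.7, -6.1, -0.0, 2.5, 0.01], [29.4, -6.7, -4.8, -0.0, 2.5, 0.01], [29.5, -6.7, -3.5, -0.0, 2.5, 0.01], [29.7, -6.7, -2.2, -0.0, 2.5, 0.01], [29.7, -6.7, -0.9, -0.0, 2.5, 0.01], [29.7, -6.7, 0.4, -0.0, 2.5, 0.01]]
```

Call:
{"name": "send_rows", "arguments": {"rows": [[25.3, -6.7, -15.7, 0, 2.5, 0], [26, -6.7, -14.5, 0, 2.5, 0], [26.6, -6.7, -13.4, 0, 2.5, 0], [27.1, -6.7, -12.2, 0, 2.5, 0], [27.6, -6.7, -11, 0, 2.5, 0], [28.1, -6.7, -9.8, 0, 2.5, 0], [28.5, -6.7, -8.6, 0, 2.5, 0], [28.8, -6.7, -7.3, 0, 2.5, 0]]}}

```text
time_s: 24.2
position: [0.4692, -0.1569, 0.1594]
tcp_rot: [[-0.003, 1.0, -0.001], [0.967, 0.002, -0.256], [-0.256, -0.002, -0.967]]
force: [0.6, 0.1, -1.2]
gripper_width: 0.0178
grip_force: 30.0
```

Call:
{"name": "send_rows", "arguments": {"rows": [[29.1, -6.7, -6.1, 0, 2.5, 0], [29.4, -6.7, -4.8, 0, 2.5, 0], [29.5, -6.7, -3.5, 0, 2.5, 0], [29.7, -6.7, -2.2, 0, 2.5, 0], [29.7, -6.7, -0.9, 0, 2.5, 0], [29.7, -6.7, 0.4, 0, 2.5, 0], [0, 0, 0, 0, 0, 0], [0, 0, 0, 0, 0, 0]]}}

```text
time_s: 25.2
position: [0.4293, 0.0193, 0.1499]
tcp_rot: [[-0.002, 1.0, -0.001], [1.0, 0.002, -0.0], [-0.0, -0.001, -1.0]]
force: [0.5, 0.2, -0.9]
gripper_width: 0.0178
grip_force: 30.0
```

Run:
```python
from h import *
st=telemetry.read_state();R=np.array(st['tcp_rot']);print(np.round(st['position'],4),R.round(4).tolist())
t=snap('top','t12');w=snap('side','s12')
T=[[.458,-.169,.018],[.583,-.16,.018],[.597,-.325,.018],[.47,-.337,.018]]
for n,c in(('t',t),('s',w)):
    q=proj(c,T);b=[int(q[:,0].min()),int(q[:,1].min()),int(q[:,0].max()),int(q[:,1].max())]
    for y in yellow(c,b): print(n,y, onz(c,[y[1]],.012).round(3))
```

```text
[0.4293 0.0193 0.1499] [[-0.0023, 1.0, -0.0007], [1.0, 0.0023, -0.0004], [-0.0004, -0.0007, -1.0]]
t ([20, 33, 3, 9, 10], [411.9, 241.3]) [[ 0.517 -0.204  0.012]]
s ([46, 1, 7, 4, 16], [414.0, 178.0]) [[ 0.515 -0.374  0.012]]
s ([1, 4, 13, 11, 52], [371.9, 183.0]) [[ 0.616 -0.265  0.012]]
s ([50, 19, 8, 12, 55], [419.5, 201.3]) [[ 0.44  -0.232  0.012]]
```

Call:
{"name": "send_rows", "arguments": {"rows": [[0, 0, 20, 0, 0, 0], [0, 0, 30, 0, 0, 0], [0, 0, 32, 0, 0, 0], [0, 0, 24, 0, 0, 0], [0, 0, 12, 0, 0, 0], [0, 0, 5, 0, 0, 0], [0, 0, 2.5, 0, 0, 0], [0, 0, 0, 0, 0, 0]]}}

```text
time_s: 26.3
position: [0.4297, 0.0197, 0.0251]
tcp_rot: [[-0.002, 1.0, 0.0], [1.0, 0.002, 0.001], [0.001, 0.0, -1.0]]
force: [-0.1, -0.4, -0.7]
gripper_width: 0.0175
grip_force: 30.0
```

Call:
{"name": "send_rows", "arguments": {"rows": [[0, 0, 0.5, 0, 0, 0], [0, 0, 0, 0, 0, 0], [0, 0, 0, 0, 0, 0], [0, 0, 0, 0, 0, 0], [0, 0, 0, 0, 0, 0], [0, 0, 0, 0, 0, 0], [0, 0, 0, 0, 0, 0], [0, 0, 0, 0, 0, 0]], "hand": -1}}

```text
time_s: 27.3
position: [0.4291, 0.0199, 0.024]
tcp_rot: [[-0.002, 1.0, -0.001], [1.0, 0.002, 0.001], [0.001, -0.001, -1.0]]
force: [0.4, 0.5, 0.1]
gripper_width: 0.0849
grip_force: 0.0
```

Call:
{"name": "send_rows", "arguments": {"rows": [[0, 0, -10, 0, 0, 0], [0, 0, -25, 0, 0, 0], [0, 0, -40, 0, 0, 0], [0, 0, -45, 0, 0, 0], [-10, 0, -45, 0, 0, 0], [-30, 0, -45, 0, 0, 0], [-10, 0, -20, 0, 0, 0], [0, 0, 0, 0, 0, 0]]}}

```text
time_s: 28.3
position: [0.4305, -0.0311, 0.2564]
tcp_rot: [[-0.0, 1.0, 0.004], [1.0, 0.0, -0.0], [-0.0, 0.004, -1.0]]
force: [-1.0, 0.2, -0.6]
gripper_width: 0.0873
grip_force: 0.0
```

Run:
```python
from h import *
st=telemetry.read_state();R=np.array(st['tcp_rot']);print(np.round(st['position'],4),st['gripper_width'],st['time_s'],st['force'])
T=[[.458,-.169,.018],[.583,-.16,.018],[.597,-.325,.018],[.47,-.337,.018]]
for n in('top','side','wrist'):
    c=snap(n,n+'13');q=proj(c,T);b=[max(0,int(q[:,0].min())),max(0,int(q[:,1].min())),min(640,int(q[:,0].max())),min(400,int(q[:,1].max()))]
    print(n,b)
    if b[2]>b[0] and b[3]>b[1]:
        for y in yellow(c,b): print(n,y, onz(c,[y[1]],.012).round(3))
c=load('top13');h=cv2.cvtColor(c['pixels'],cv2.COLOR_RGB2HSV)
print(np.array2string(h[228:256:2,404:424:2,:2].reshape(14,-1),max_line_width=200))
m=(h[...,1]>205)&(h[...,0]<20)&(h[...,2]>110)
n,l,s,ce=cv2.connectedComponentsWithStats(m.astype(np.uint8));print([(s[i].tolist(),onz(c,[ce[i]],.012).round(3).tolist()) for i in range(1,n) if s[i,4]>60])
# dropper bottle unchanged?
print('bottle diff',np.abs(c['pixels'][150:180,195:222].astype(int)-load('top0')['pixels'][150:180,195:222]).mean())
```

```text
[ 0.4305 -0.0311  0.2564] 0.08727327963420008 28.3 [-1.00930797  0.17878691 -0.64523175]
top [391, 204, 470, 266]
side [365, 175, 423, 206]
side ([39, 0, 18, 6, 57], [411.5, 177.2]) [[ 0.525 -0.375  0.012]]
side ([7, 3, 6, 5, 16], [374.3, 179.9]) [[ 0.619 -0.29   0.012]]
side ([24, 19, 11, 8, 41], [393.3, 197.7]) [[ 0.515 -0.211  0.012]]
side ([50, 19, 8, 12, 49], [419.6, 201.6]) [[ 0.44  -0.231  0.012]]
wrist [340, 267, 432, 369]
wrist ([34, 36, 4, 11, 18], [374.7, 308.1]) [[ 0.509 -0.229  0.012]]
wrist ([68, 61, 24, 12, 186], [421.8, 334.3]) [[ 0.582 -0.276  0.012]]
wrist ([0, 62, 26, 12, 188], [350.9, 335.1]) [[ 0.476 -0.276  0.012]]
[[ 75   3  60   3  80   4  75   3  80   4  80   4  75   3  80   4  80   4  70   4]
 [ 80   4  70   4  80   4  80   4  80   4  75   3  70   4  75   3  80   4  75   3]
 [ 70   4  70   4  80   4  80   4  70   4  80   4  70   4  90   4  80   4  75   3]
 [ 80   4  80   4  80   4  75   5  90   6  80   4  90   4  42   6  27  23 102  12]
 [ 90   2  83   5  60   3   5 204   5 168   3 169   5 192   5 228   5 214  23 143]
 [  6 156   3 158   4 152   6 158   4 140   5 135   5 137   5 134   3 134   5 144]
 [  4 135   4 133   3 142   2 133   5 145   6 140   4 139   6 147   0  78   5 144]
 [  4 133   6 143   4 135   2 135   4 145   5 142   5 141   4 131  83  51   4 139]
 [  5 139   6 141   4 138   2 143   3 138   4 132   5 143   4 136 108  91   5 137]
 [  5 139   5 136   6 143   4 128   3 139   5 139   5 141   5 137 108  58   5 137]
 [  5 145   5 138   5 136   2 144   3 129   4 133   6 133   5 136 100 104   5 145]
 [  5 136   5 134   5 144   3 136   4 143   5 135   5 139   4 137  81  85   5 138]
 [  4 134   5 135   4 138   6 139   5 143   5 139   6 138   5 133  90  43   5 142]
 [  4 133   4 137   5 145   3 147   4 138   5 136   5 145   4 139 102  61   4 145]]
[]
bottle diff 8.047325102880658
```

Call:
{"name": "send_rows", "arguments": {"rows": [[-30, 8, -4, 0, 0, 0], [-50, 13, -4, 0, 0, 0], [-60, 16, -4, 0, 0, 0], [-60, 16, -4, 0, 0, 0], [-60, 16, -4, 0, 0, 0], [-50, 13, 0, 0, 0, 0], [-30, 8, 0, 0, 0, 0], [0, 0, 0, 0, 0, 0]]}}

```text
time_s: 29.45
position: [0.5195, -0.371, 0.2706]
tcp_rot: [[-0.0, 1.0, -0.004], [1.0, 0.0, 0.004], [0.004, -0.004, -1.0]]
force: [-1.4, -0.6, -0.1]
gripper_width: 0.0868
grip_force: 0.0
```

Run:
```python
from h import *
T=[[.458,-.169,.018],[.583,-.16,.018],[.597,-.325,.018],[.47,-.337,.018]]
c=snap('wrist','w14');q=proj(c,T);print(q.round(0).tolist());b=[max(0,int(q[:,0].min())),max(0,int(q[:,1].min())),int(q[:,0].max()),int(q[:,1].max())]
h=cv2.cvtColor(c['pixels'],cv2.COLOR_RGB2HSV).astype(int)
mask=np.zeros(h.shape[:2],np.uint8);cv2.fillConvexPoly(mask,(q.mean(0)+(q-q.mean(0))*.9).astype(int),1)
m=mask*(h[...,1]>60);n,l,s,ce=cv2.connectedComponentsWithStats(m.astype(np.uint8))
for i in range(1,n):
    if s[i,4]>20: print(s[i].tolist(),np.median(h[l==i],0),onz(c,[ce[i]],.012).round(3).tolist())
t=snap('top','t14');h=cv2.cvtColor(t['pixels'],cv2.COLOR_RGB2HSV)
m=(h[...,1]>205)&(h[...,0]<20)&(h[...,2]>110)
n,l,s,ce=cv2.connectedComponentsWithStats(m.astype(np.uint8));print([(s[i].tolist(),onz(t,[ce[i]],.012).round(3).tolist()) for i in range(1,n) if s[i,4]>40])
a,b0=t['pixels'][150:180,195:222].astype(int),load('top0')['pixels'][150:180,195:222].astype(int)
print('bottle diff',np.abs(a-b0).mean(),[(np.argwhere(x.sum(2)<150).mean(0).round(1).tolist(),(x.sum(2)<150).sum()) for x in(a,b0)])
```

```text
[[267.0, -4.0], [377.0, -12.0], [383.0, 135.0], [281.0, 145.0]]
[308, 27, 25, 35, 228] [ 20.  102.5 207. ] [[0.518, -0.215, 0.012]]
[]
bottle diff 3.5650205761316873 [([15.2, 14.3], np.int64(120)), ([15.5, 14.5], np.int64(131))]
```

Run:
```python
from h import *
t=load('top14' if 0 else 't14');t0=load('top0')
d=np.abs(t['pixels'].astype(int)-t0['pixels']).sum(2)
q=proj(t,[[.43,-.043,.012],[.43,.0,.024],[.43,.139,.001]]);print(q.round(0).tolist())
u0,v0=q.min(0).astype(int)-12;u1,v1=q.max(0).astype(int)+12
m=(d[v0:v1,u0:u1]>60).astype(np.uint8);n,l,s,ce=cv2.connectedComponentsWithStats(m)
for i in range(1,n):
    if s[i,4]>20:
        x=np.argwhere(l==i);lo=[x[x[:,1].argmin()][1]+u0,x[x[:,1].argmin()][0]+v0];hi=[x[x[:,1].argmax()][1]+u0,x[x[:,1].argmax()][0]+v0]
        print(s[i].tolist(),np.median(t['pixels'][v0:v1,u0:u1][l==i],0),onz(t,[lo,hi],.01).round(3).tolist())
st=telemetry.read_state();print(st['time_s'])
job.hand_in()
```

```text
[[348.0, 283.0], [330.0, 284.0], [272.0, 289.0]]
[32, 9, 61, 12, 227] [164. 100.  46.] [[0.424, 0.093, 0.01], [0.43, -0.049, 0.01]]
29.55
the job is handed in; nothing more can be done
```

The clip came off the shaft on the wedge and is lying in the metal tray, off the wedge. The wedge is back on the bench, the dropper bottle hasn't moved, and I handed the job in at 29.6 s; I viewed 12 pictures, over the limit of 10.

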